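# Stand the tipped hand stamps back in the stamp tray

## Task

Two hand stamps have been left lying on their sides on the desk. Stand each of them in an empty bay of the grey stamp tray, rubber face flat on the bay's floor and the tab of its base in the bay's notch, the same way round as the stamp that is already there. Set them into the tray gently, without dropping them in, and leave the third stamp and the loose things on the desk where they are.

Things in the scene. Friction and masses are not known exactly. Their poses are not given: they have to be found in the camera images.
- stamp_a: wooden hand stamp, 106 mm tall upright, about 0.22 kg: dark base 76 x 44 x 24 mm with a rubber face underneath, light-wood T handle, steel tab on one short end of the base. Origin: centre of the rubber face; z from the rubber up the handle, x towards the tab. Starts lying on its -y side (y up, handle axis level, 22 mm above the desk), handle end roughly towards the robot (within 0.4 rad).
- stamp_b: a stamp identical to stamp_a, same origin and axes, but it starts lying on its +y side (y down, handle axis level, 22 mm above the desk), handle end roughly towards the robot, so that its tab points the other way.
- stamp_c: a third identical stamp, same origin and axes, already standing properly in the tray's middle bay: the example to follow, to be left alone.
- stamp_a_top (a point): centre of the top of stamp_a's handle, 106 mm from its origin along z (stamp_b alike). The handle is 28 mm wide along x from the base (24 mm) to the top; along y it is 28 mm deep up to 84 mm and 44 mm in the crosspiece from 84 to 106 mm.
- stamp_a_tab (a point): centre of the outer end of stamp_a's tab (a 12 mm cube), 50 mm from its origin along x and 10 mm along z
- stamp_b_tab (a point): centre of the outer end of stamp_b's tab, 50 mm from its origin along x and 10 mm along z
- stamp_c_tab (a point): centre of the outer end of stamp_c's tab, 50 mm from its origin along x and 10 mm along z
- tray: grey stamp tray, fixed to the desk, 305 x 64 mm, 22 mm high, floor 5 mm thick: three open bays in a row along its x axis, 97 mm apart, each with a notch for the tab in its +x end wall. Origin: centre of the underside; z up; x along the row, from each bay towards its notch.
- tray_bay_a (a point): centre of the floor of the empty bay at the tray's -x end, 5 mm above the desk; axes as the tray's. Each bay is 83 mm long (x) and 52 mm wide (y); its +x end wall, 14 mm thick, has a notch 22 mm wide cut down to the floor in its middle. A stamp seats flat only upright with its tab in the notch, with about 4 mm of play each way.
- tray_bay_mid (a point): centre of the floor of the middle bay, where stamp_c stands; axes as the tray's
- tray_bay_b (a point): centre of the floor of the empty bay at the tray's +x end, 5 mm above the desk; axes as the tray's
- ink_pad: closed metal ink pad, 72 x 112 x 20 mm, lying loose beyond the stamps; origin: centre of the underside. Bystander.
- stapler: desk stapler, 150 x 38 x 59 mm, loose; origin: centre of the underside, x along it. Bystander.
- mug: amber glass mug, 80 mm across, 90 mm high, loose; origin: centre of the underside. Bystander.
- calculator: grey desk calculator, 100 x 150 x 21 mm, loose, on the robot's side of the tray; origin: centre of the underside. Bystander.
- pen_cup: dark steel pen cup, 80 mm across, 100 mm high, pens to 155 mm, loose; origin: centre of the underside. Bystander.
Not all that is in view belongs to the job. Leave any blue or white look-alike of the stamp_b alone. Leave any pink look-alike of the stamp_a alone.

How it is judged (in metres and radians):
At the end, for the whole second after the job is handed in: stamp_a and stamp_b stand one in each end bay, in either order: origin within 10 mm sideways and 4 mm in height of the bay floor's centre, within 0.06 rad of upright, tab end over 35 mm towards the notch; stamp_c still so in the middle bay; all below 20 mm/s (((horizontal distance between stamp_a and tray_bay_a below 0.01 m and z of stamp_a in the frame of tray_bay_a between -0.004 and 0.004 m and angle between stamp_a's own z axis and vertical below 0.06 rad and x of stamp_a_tab in the frame of tray_bay_a above 0.035 m) or (horizontal distance between stamp_a and tray_bay_b below 0.01 m and z of stamp_a in the frame of tray_bay_b between -0.004 and 0.004 m and angle between stamp_a's own z axis and vertical below 0.06 rad and x of stamp_a_tab in the frame of tray_bay_b above 0.035 m)) and ((horizontal distance between stamp_b and tray_bay_a below 0.01 m and z of stamp_b in the frame of tray_bay_a between -0.004 and 0.004 m and angle between stamp_b's own z axis and vertical below 0.06 rad and x of stamp_b_tab in the frame of tray_bay_a above 0.035 m) or (horizontal distance between stamp_b and tray_bay_b below 0.01 m and z of stamp_b in the frame of tray_bay_b between -0.004 and 0.004 m and angle between stamp_b's own z axis and vertical below 0.06 rad and x of stamp_b_tab in the frame of tray_bay_b above 0.035 m)) and horizontal distance between stamp_c and tray_bay_mid below 0.01 m and z of stamp_c in the frame of tray_bay_mid between -0.004 and 0.004 m and angle between stamp_c's own z axis and vertical below 0.06 rad and x of stamp_c_tab in the frame of tray_bay_mid above 0.035 m and linear speed of each of stamp_a, stamp_b, stamp_c below 0.02 m/s); the robot touches nothing.
It fails at once if a stamp falls or is thrust into a bay: it moves faster than 0.4 m/s within 20 mm of the bay's floor ((horizontal distance between stamp_a and tray_bay_a below 0.03 m and z of stamp_a in the frame of tray_bay_a below 0.02 m and linear speed of stamp_a above 0.4 m/s) or (horizontal distance between stamp_a and tray_bay_b below 0.03 m and z of stamp_a in the frame of tray_bay_b below 0.02 m and linear speed of stamp_a above 0.4 m/s) or (horizontal distance between stamp_b and tray_bay_a below 0.03 m and z of stamp_b in the frame of tray_bay_a below 0.02 m and linear speed of stamp_b above 0.4 m/s) or (horizontal distance between stamp_b and tray_bay_b below 0.03 m and z of stamp_b in the frame of tray_bay_b below 0.02 m and linear speed of stamp_b above 0.4 m/s)).
It fails at once if the third stamp is moved more than 30 mm (distance of stamp_c from where it was at the start of the episode above 0.03 m).
It fails at once if the ink pad, stapler, mug, calculator or pen cup is moved more than 30 mm (distance of any of ink_pad, stapler, mug, calculator, pen_cup from where it was at the start of the episode above 0.03 m).
It also fails if it takes over 64 s, if anything falls off the work surface, if the arm or the gripper's body presses on something with over 40 N, if the wrist force passes 120 N, or if a joint passes its speed limit or range.

## Robot

A 6-joint arm with a two-finger parallel gripper is mounted at the origin on the work surface. World frame = base frame: x ahead of the robot, y to its left, z up, the work surface at z = 0. Lengths are in mm, angles in degrees, forces in N, time in s.
With the tool pointing down it reaches from about 350 to 850 mm from the base axis. Payload 8.1 kg.
Tool frame: the origin (TCP) lies midway between the tips of the shut fingers; the grasp point (between the pads) lies 19 mm behind it; z points along the fingers, y is the line along which they close (so a half turn about z gives the same grasp; the last joint's range is limited). The gripper opens to 85 mm and grips with 20 to 120 N. Pads are 22 mm wide; open, the fingers measure 114 mm over their backs; the gripper's body (76 mm by 85 mm) begins 54 mm behind the grasp point. The pads swing forward as they close: fully open they stand 13 mm farther back than shut.
Start: joints at [61.627, 7.471, 85.268, -0, 87.261, -4.893], TCP at [239.035, 550.334, 231.292] pointing down, gripper open.
Joint ranges: [-169.43, 169.43], [-51.17, 129.36], [1.28, 143.12], [-76.62, 256.62], [0, 156.53], [-152.29, 152.29]. Speed limits (degrees/s): [136.94, 136.94, 159.86, 180, 180, 180].

## Interface

Orientations are given as [roll, pitch, yaw] about the fixed x, y, z axes, in that order (R = Rz(yaw) Ry(pitch) Rx(roll)).
In Python, from bench import sensors, optics, r gives the robot as it stands.
- The arm moves only by the tool apply_moves, never from a script. Its argument "targets" is a list of rows, each a list of 7 numbers: the shift along the tool's x, y, z in mm, then the turn, a rotation vector about the tool's x, y, z in rad, then the closure, from 0 (fully open) to 1 (shut). In form: [[x, y, z, wx, wy, wz, claw], ...]. A call has 1 to 20 rows; each row shifts and turns the commanded pose from where the row before left it, along the tool's axes as they then stand; what a row does not reach is not made up. A row lasts 1/8 s, in which the tool goes at most 62.5 mm and 10.7 degrees, less where a joint would pass 70% of its speed; a pose out of reach is approached as far as the arm can. A call is refused whole if a number of a shift passes 62.5 or a number of a turn 0.188, either way. A call with a gripper value outside its range is refused whole. The fingers move at their own pace and stop on an object; "force" is the grip in N (left out, the last holds). Time passes only in rows, so rows that do not move let the fingers close. It gives the time, the measured TCP pose, the force, the opening and the grip force at its end, in the units of the state.
- sensors.sense(): the state, without advancing time (a new reading comes with each control period).
- optics.snapshot(name): name is "side" or "top" or "wrist"; returns the picture (420x560x3 uint8, red, green, blue); there is no depth.
- optics.get_calibration(name): a dict with "camera_matrix" (3x3 intrinsics, pixels), "dist_coeffs" ([k1, k2, p1, p2, k3] as OpenCV has them; the pictures are not rectified), "pose" (4x4, takes a point from camera to world coordinates). Camera axes: x right, y down, z forward; pixel columns grow to the right and rows downward; lengths in mm; the calibration is good to about 2 mm. A picture is of the moment at which its call begins: read the wrist's pose just before it. get_calibration takes no time and is no camera call; for the wrist camera it gives the pose at the moment of the call.
- r.hand_in(): hands the job in; it is judged then, once.
The state is a dict: "time": time; "joint_pos": joint angles; "qd": joint speeds; "joint_efforts": joint torques, N m; "tool_pos": TCP position; "tcp_rot": TCP orientation; "ft_force": force on the tool from outside, world axes, zero at the start; "wrist_torque": the same for the moment, N m; "finger_gap": finger opening in mm; "grip_force": force on a finger pad.
Only numpy, scipy, OpenCV 4.12 (cv2) and the standard library are available. Lean on these libraries where they do the work, as an engineer would, in place of code of your own. Each camera call takes 0.05 s, during which the arm holds its last target. There are 200 camera calls.

## Working session

There is one attempt and no reset: what is moved stays moved. The work goes in short steps, Python scripts to look and compute and a tool call to move; the robot and the scene stay as the last step left them, time stands still between calls to the robot, and variables do not carry over. Pictures are saved under pics/ and viewed, at most 11 in all, crops included, and the job is handed in when it is done.

Besides the shell and the picture viewer there is one more tool, called in YAML: its name, and indented under it one key for each argument. apply_moves: Moves the arm, as the interface text tells. Its arguments: {"type":"object","properties":{"targets":{"type":"array"},"force":{"type":"number"}},"required":["targets"]}

```bash
mkdir -p pics; ls; python3 - <<'E'
from bench import sensors, optics, r
import cv2
print(sensors.sense())
for n in("top","side"):
    p=optics.snapshot(n); cv2.imwrite(f"pics/{n}0.png",p[:,:,::-1]); c=optics.get_calibration(n); print(n,c)
E
```

```text
pics
{'time': 0.0, 'joint_pos': array([ 6.16292441e+01,  7.51437137e+00,  8.53307199e+01, -3.65409924e-05,
        8.72605906e+01, -4.89428819e+00]), 'qd': array([ 0.05812173,  0.01291785,  0.09608519, -0.02229435,  0.08396242,
        0.02762458]), 'joint_efforts': array([-9.76453412e-04, -5.69422674e+01, -5.00529242e+01, -4.24160507e-04,
        1.51704153e-02,  1.83504591e-05]), 'tool_pos': array([238.7512028 , 549.84955293, 230.23829738]), 'tcp_rot': array([-1.79894700e+02, -8.98015613e-03,  1.56523526e+02]), 'ft_force': array([ 0.5831708 , -0.02173174, -0.05055993]), 'wrist_torque': array([ 0.02392474, -0.04186883, -0.03149242]), 'grip_force': 0.0, 'finger_gap': 85.31742049438219}
top {'camera_matrix': array([[453.73912264,   0.        , 280.01433783],
       [  0.        , 453.73912264, 212.8497129 ],
       [  0.        ,   0.        ,   1.        ]]), 'dist_coeffs': array([0.0344214, 0.       , 0.       , 0.       , 0.       ]), 'pose': array([[-1.11487945e-01, -9.70230048e-01,  2.14997889e-01,
         2.66442634e+02],
       [-9.93746820e-01,  1.10182095e-01, -1.80876709e-02,
        -2.53029053e+01],
       [-6.13971598e-03, -2.15670025e-01, -9.76447000e-01,
         1.36546246e+03],
       [ 0.00000000e+00,  0.00000000e+00,  0.00000000e+00,
         1.00000000e+00]])}
side {'camera_matrix': array([[380.09658463,   0.        , 279.22529144],
       [  0.        , 380.09658463, 205.51266318],
       [  0.        ,   0.        ,   1.        ]]), 'dist_coeffs': array([-0.06391953,  0.        ,  0.        ,  0.        ,  0.        ]), 'pose': array([[ 8.80221326e-01, -3.61710503e-01,  3.07206655e-01,
         1.80380053e+02],
       [-4.74558652e-01, -6.68000234e-01,  5.73210060e-01,
        -7.69555538e+02],
       [-2.12198154e-03, -6.50339295e-01, -7.59640901e-01,
         9.97794899e+02],
       [ 0.00000000e+00,  0.00000000e+00,  0.00000000e+00,
         1.00000000e+00]])}
```

View pics/top0.png

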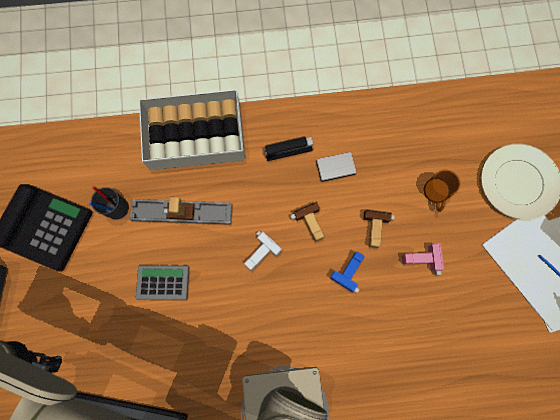

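View pics/side0.png

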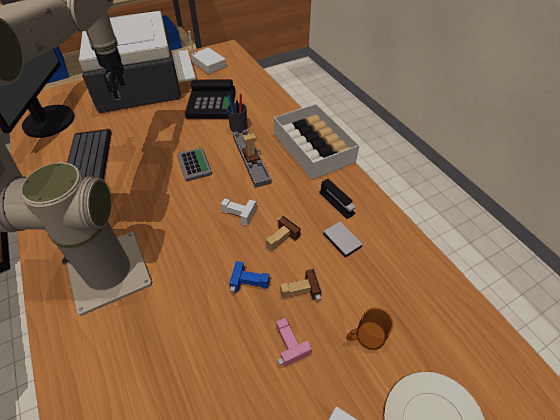

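```bash
cat > h.py <<'E'
import numpy as np, cv2
from bench import sensors, optics, r
def ray(cal,uv):
    n=cv2.undistortPoints(np.array(uv,float).reshape(-1,1,2),cal["camera_matrix"],cal["dist_coeffs"]).reshape(-1,2)
    T=cal["pose"]; d=np.c_[n,np.ones(len(n))]@T[:3,:3].T
    return T[:3,3],d
def onz(cal,uv,z):
    o,d=ray(cal,uv); z=np.broadcast_to(z,len(d)); return o+d*((z-o[2])/d[:,2])[:,None]
def px(cal,P):
    T=np.linalg.inv(cal["pose"]); rv=cv2.Rodrigues(T[:3,:3])[0]
    return cv2.projectPoints(np.array(P,float).reshape(-1,1,3),rv,T[:3,3],cal["camera_matrix"],cal["dist_coeffs"])[0].reshape(-1,2)
E
python3 - <<'E'
from h import *
t=cv2.imread("pics/top0.png"); s=cv2.imread("pics/side0.png")
a=cv2.resize(t[185:250,120:250],None,fx=6,fy=6,interpolation=cv2.INTER_CUBIC)[:,:780]
b=cv2.resize(t[192:256,280:410],None,fx=6,fy=6,interpolation=cv2.INTER_CUBIC)
# split into one picture: 780 x (195+..)
v=np.vstack([cv2.resize(a,(600,300)),cv2.resize(b,(600,295))]); cv2.imwrite("pics/crop.png",v)
hsv=cv2.cvtColor(t,cv2.COLOR_BGR2HSV)
for p in [(300,213),(315,229),(377,216),(376,236),(200,215),(350,230),(174,205),(145,212),(295,218),(388,217)]: print(p,hsv[p[1],p[0]])
E
```

```text
(300, 213) [ 11 153 108]
(315, 229) [ 18 129 213]
(377, 216) [ 11 157  96]
(376, 236) [ 17 131 209]
(200, 215) [ 13  15 123]
(350, 230) [ 14 166 174]
(174, 205) [ 17 131 209]
(145, 212) [ 10   6 118]
(295, 218) [ 0 33 62]
(388, 217) [ 10 184  86]
```

View pics/crop.png

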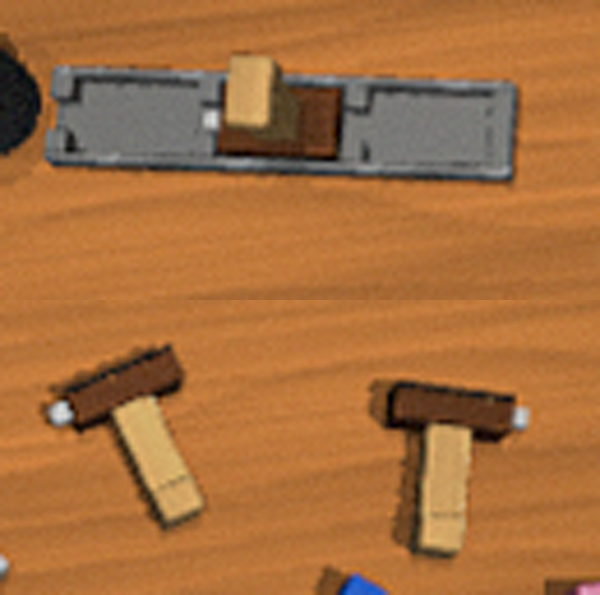

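The crop shows the tray (top) with notches to the left (+y), stamp_c's tab left. Stamp_b (crop (60,412) tab left) and stamp_a (crop (520,418) tab right) lie handle-towards-robot. Measuring them.

```bash
cat > meas.py <<'E'
from h import *
def handle(cal,img,roi):
    x0,y0,x1,y1=roi; h=cv2.cvtColor(img,cv2.COLOR_RGB2HSV)
    m=cv2.inRange(h,(14,90,150),(22,148,255)); k=np.zeros_like(m); k[y0:y1,x0:x1]=m[y0:y1,x0:x1]
    n,l,st,c=cv2.connectedComponentsWithStats(k); i=1+np.argmax(st[1:,4]); return (l==i).astype(np.uint8),st[i]
E
python3 - <<'E'
from meas import *
c=optics.get_calibration("top"); img=cv2.imread("pics/top0.png")[:,:,::-1].copy()
hsv=cv2.cvtColor(img,cv2.COLOR_RGB2HSV)
for nm,roi in(("b",(285,198,330,245)),("a",(355,205,400,252))):
    m,st=handle(c,img,roi); ys,xs=np.nonzero(m)
    P=onz(c,np.c_[xs,ys],36.)[:,:2]  # shaft top face z=36, crosspiece 44
    mean=P.mean(0); u=np.linalg.svd(P-mean)[2][0]; u*=-np.sign(u[0])
    q=(P-mean)@u; w=(P-mean)@np.array([-u[1],u[0]])
    print(nm,"n",len(xs),"mean",mean.round(1),"zdir",u.round(3),np.degrees(np.arctan2(u[1],u[0])).round(1),"len",np.ptp(q),"wid",np.ptp(w))
    # top end at z=44
    end=onz(c,np.c_[xs,ys],44.)[:,:2]; e=(end-end.mean(0))@u; print(" end z44",(end.mean(0)+u*(e.max())).round(1))
    # dark base
    x0,y0,x1,y1=roi; b=cv2.inRange(hsv,(0,120,50),(13,255,130))[y0-8:y1,x0-5:x1+5]
    n,l,s,cc=cv2.connectedComponentsWithStats(b); i=1+np.argmax(s[1:,4]); Y,X=np.nonzero(l==i)
    B=onz(c,np.c_[X+x0-5,Y+y0-8],44.)[:,:2]; rc=cv2.minAreaRect(B.astype(np.float32)); print(" base",B.mean(0).round(1),rc)
g=cv2.inRange(hsv,(0,0,60),(179,50,170)); k=np.zeros_like(g); k[190:230,128:240]=g[190:230,128:240]
k=cv2.morphologyEx(k,cv2.MORPH_CLOSE,np.ones((3,3)))
n,l,s,cc=cv2.connectedComponentsWithStats(k)
ys,xs=np.nonzero(k); P=onz(c,np.c_[xs,ys],22.)[:,:2]; print("tray",cv2.minAreaRect(P.astype(np.float32)),[tuple(v) for v in s[1:]])
cs=np.array([(132.5,201),(231.7,204),(231,224),(130.5,220)]); print(onz(c,cs,22.).round(1))
m,st=handle(c,img,(165,190,190,215)); ys,xs=np.nonzero(m); print("c top",onz(c,np.c_[xs,ys],111.).mean(0))
E
```

```text
b n 246 mean [ 509.2 -145.5] zdir [-0.944 -0.33 ] -160.7 len 80.59352994646021 wid 28.518686754489977
 end z44 [ 470. -158.]
 base [ 557.  -128.7] ((556.5805053710938, -128.75709533691406), (33.91901779174805, 77.3595199584961), 17.206457138061523)
a n 243 mean [ 468.7 -326.6] zdir [-0.973  0.23 ] 166.7 len 80.31639889948428 wid 27.50269314577807
 end z44 [ 428.6 -315.6]
 base [ 517.5 -338.3] ((518.3452758789062, -337.67431640625), (75.1572036743164, 31.171749114990234), 72.7593002319336)
tray ((602.0397338867188, 249.1370086669922), (305.6589050292969, 65.43423461914062), 81.62606811523438) [(np.int32(130), np.int32(199), np.int32(102), np.int32(25), np.int32(1626))]
[[649.7 392.   22. ]
 [606.3  93.   22. ]
 [544.7 100.6  22. ]
 [591.2 400.5  22. ]]
c top [602.54014554 249.68861887 111.        ]
```

```bash
cat > plan.py <<'E'
from h import *
from scipy.spatial.transform import Rotation as Ro
def az(a): a=np.radians(a); return np.array([np.cos(a),np.sin(a),0.])
Z=np.array([0,0,1.])
def now():
    s=sensors.sense(); return Ro.from_euler("xyz",s["tcp_rot"],degrees=True),np.array(s["tool_pos"])
def tool(y,d):   # tool axes from closing line and approach
    return Ro.from_matrix(np.c_[np.cross(y,d),y,d])
def rows(R1,p1,n,claw,R0=None,p0=None,show=True):
    if R0 is None: R0,p0=now()
    rv=(R0.inv()*R1).as_rotvec(); w=np.round(rv/n,3); out=[];R,p=R0,p0
    for i in range(n):
        t=R.inv().apply(p0+(p1-p0)*(i+1)/n-p); t=np.round(t,0 if i<n-1 else 1)
        out.append([*t,*w,claw]); p=p+R.apply(t); R=R*Ro.from_rotvec(w)
    o=np.array(out); print("max",np.abs(o[:,:3]).max(),np.linalg.norm(rv/n)*57.3, "end",p.round(1),"err",(R.inv()*R1).magnitude()*57.3)
    if show: print("[" + ",".join("["+",".join(f"{v:g}" for v in r_)+"]" for r_ in out)+"]")
    return R,p
TR=81.65; TC=np.array([602.2,249.3,0]); BA=TC-97*az(TR)+5*Z; BB=TC+97*az(TR)+5*Z
# stamps lying: (origin, x,y,z axes)
def frame(o,zaz,up): z=az(zaz); y=Z*up; return np.array(o,float),np.cross(y,z),y,z
SB=frame((571.5,-124.5,22),-161.7,-1); SA=frame((532.3,-342,22),165.7,1)
def up(o): return o,az(TR),az(TR+90),Z
def pose(S,which,gz=64,off=4,th=45,gr=19,back=0):
    o,x,y,z=S; s=1 if which=="b" else -1; th=np.radians(th)
    d=s*y*np.cos(th)-z*np.sin(th); g=o-s*y*off+z*gz
    return tool(-x if which=="b" else x,d), g+d*(gr-back)
E
python3 - <<'E'
from plan import *
print(BA,BB)
R,p=pose(SB,"b",back=100)
R0,p0=now(); rv=(R0.inv()*R).as_rotvec(); print(p,[ (R0*Ro.from_rotvec(rv*f)).as_matrix()[:,1].round(2) for f in(0,.5,1)],[(R0*Ro.from_rotvec(rv*f)).as_matrix()[:,2].round(2) for f in(.25,.5,.75)])
R,p=rows(R,p,20,0)
rows(*pose(SB,"b"),4,0,R,p)
c=optics.get_calibration("top"); t=cv2.cvtColor(cv2.imread("pics/top0.png"),cv2.COLOR_BGR2HSV)
for n,m in(("blue",cv2.inRange(t,(100,120,60),(125,255,255))),):
    m[:225]=0; ys,xs=np.nonzero(m); k=(xs>320)&(xs<375)&(ys<300); print(n,[onz(c,[q],30)[0].round() for q in((xs[k].min(),280),(xs[k].max(),255))])
E
```

```text
[588.113692   153.32825454   5.        ] [616.286308   345.27174546   5.        ]
[ 456.35780876 -162.57963897   83.27564928] [array([ 0.4 ,  0.92, -0.  ]), array([ 0.96, -0.04,  0.27]), array([ 0.31, -0.95,  0.  ])] [array([ 0.08,  0.23, -0.97]), array([ 0.26,  0.37, -0.89]), array([ 0.49,  0.37, -0.79])]
max 38.0 7.078884269844794 end [ 456.3 -162.6   83.3] err 0.21814080323263416
[[-24,-28,7,-0.047,0.018,0.113,0],[-28,-26,6,-0.047,0.018,0.113,0],[-30,-23,4,-0.047,0.018,0.113,0],[-32,-19,3,-0.047,0.018,0.113,0],[-35,-16,1,-0.047,0.018,0.113,0],[-36,-11,-1,-0.047,0.018,0.113,0],[-37,-8,-1,-0.047,0.018,0.113,0],[-38,-3,-2,-0.047,0.018,0.113,0],[-38,2,-3,-0.047,0.018,0.113,0],[-37,5,-4,-0.047,0.018,0.113,0],[-37,11,-4,-0.047,0.018,0.113,0],[-35,14,-4,-0.047,0.018,0.113,0],[-33,18,-3,-0.047,0.018,0.113,0],[-30,22,-4,-0.047,0.018,0.113,0],[-28,26,-2,-0.047,0.018,0.113,0],[-25,28,-2,-0.047,0.018,0.113,0],[-21,32,-1,-0.047,0.018,0.113,0],[-18,33,-0,-0.047,0.018,0.113,0],[-14,36,1,-0.047,0.018,0.113,0],[-9.9,36.2,3.5,-0.047,0.018,0.113,0]]
max 25.0 0.05453520080815854 end [ 523.5 -140.4   12.6] err 0.14141593114579243
[[-0,-0,25,0,-0.001,-0.001,0],[-0,-0,25,0,-0.001,-0.001,0],[-0,-0,25,0,-0.001,-0.001,0],[-0.1,-0.1,25,0,-0.001,-0.001,0]]
blue [array([ 345., -175.,   30.]), array([ 407., -279.,   30.])]
```

apply_moves:
  targets:
    - [-24,-28,7,-0.047,0.018,0.113,0]
    - [-28,-26,6,-0.047,0.018,0.113,0]
    - [-30,-23,4,-0.047,0.018,0.113,0]
    - [-32,-19,3,-0.047,0.018,0.113,0]
    - [-35,-16,1,-0.047,0.018,0.113,0]
    - [-36,-11,-1,-0.047,0.018,0.113,0]
    - [-37,-8,-1,-0.047,0.018,0.113,0]
    - [-38,-3,-2,-0.047,0.018,0.113,0]
    - [-38,2,-3,-0.047,0.018,0.113,0]
    - [-37,5,-4,-0.047,0.018,0.113,0]
    - [-37,11,-4,-0.047,0.018,0.113,0]
    - [-35,14,-4,-0.047,0.018,0.113,0]
    - [-33,18,-3,-0.047,0.018,0.113,0]
    - [-30,22,-4,-0.047,0.018,0.113,0]
    - [-28,26,-2,-0.047,0.018,0.113,0]
    - [-25,28,-2,-0.047,0.018,0.113,0]
    - [-21,32,-1,-0.047,0.018,0.113,0]
    - [-18,33,0,-0.047,0.018,0.113,0]
    - [-14,36,1,-0.047,0.018,0.113,0]
    - [-10,36,3.5,-0.047,0.018,0.113,0]
  force: 60

```text
time: 2.6
tool_pos: [486.2, -162.0, 99.3]
tcp_rot: [-179.5, -43.4, 18.1]
ft_force: [-0.4, 0.3, 0.8]
finger_gap: 85.7
grip_force: 0.0
```

apply_moves:
  targets:
    - [0,0,0,0,0,0,0]
    - [0,0,0,0,0,0,0]

```text
time: 2.85
tool_pos: [485.9, -159.8, 99.5]
tcp_rot: [-179.6, -43.4, 18.5]
ft_force: [0.8, 0.2, -0.1]
finger_gap: 85.4
grip_force: 0.0
```

```bash
python3 - <<'E'
from plan import *
print(sensors.sense()["joint_pos"].round(1))
R,p=pose(SB,"b",back=100); R0,p0=now(); print("target",p,"now",p0, "rotdiff",(R0.inv()*R).as_rotvec().round(3))
rows(*pose(SB,"b"),4,0)
c=optics.get_calibration("wrist"); im=optics.snapshot("wrist"); cv2.imwrite("pics/w1.png",im[:,:,::-1])
o,x,y,z=SB; pts=[o+22*Z,o+z*106+22*Z, o+z*84+14*Z, o+50*x+10*z]; print(px(c,pts).round())
E
```

```text
[-52.7 -19.8 136.1  49.6  59.   -6.4]
target [ 456.35780876 -162.57963897   83.27564928] now [ 485.8623026  -159.8216372    99.48957126] rotdiff [-0.011  0.028  0.003]
max 23.0 0.4305204975488314 end [ 523.5 -140.4   12.6] err 0.10786703985605782
[[-7,-1,23,-0.003,0.007,0.001,0],[-8,-2,23,-0.003,0.007,0.001,0],[-7,-2,23,-0.003,0.007,0.001,0],[-8.3,-1.1,22.6,-0.003,0.007,0.001,0]]
[[275. 173.]
 [271. 321.]
 [272. 288.]
 [212. 198.]]
```

View pics/w1.png

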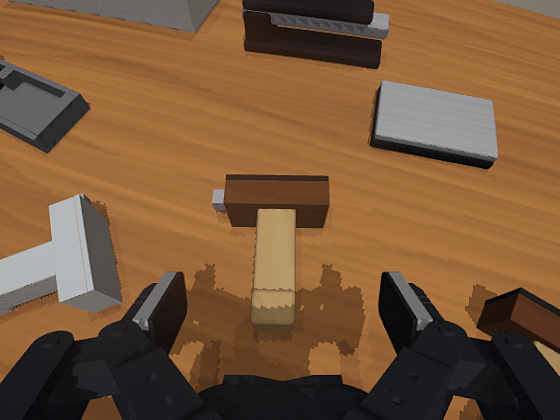

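The wrist view shows stamp_b lying between the fingers (tab at (213,200), base top edge at (276,176), crosspiece line at y≈290), all within a few px of prediction.

apply_moves:
  targets:
    - [-7,-1,23,-0.003,0.007,0.001,0]
    - [-8,-2,23,-0.003,0.007,0.001,0]
    - [-7,-2,23,-0.003,0.007,0.001,0]
    - [-8,-1,22.5,-0.003,0.007,0.001,0]
    - [0,0,0,0,0,0,0]

```text
time: 3.52
tool_pos: [523.3, -139.0, 11.9]
tcp_rot: [-179.8, -45.0, 18.1]
ft_force: [-0.7, 0.7, 0.1]
finger_gap: 85.4
grip_force: 0.0
```

```bash
python3 - <<'E'
from plan import *
print(sensors.sense()["joint_pos"].round(1))
R,p=pose(SB,"b"); R0,p0=now(); print("target",p,"now",p0, "rotdiff",(R0.inv()*R).as_rotvec().round(3))
rows(R,p,1,0)
E
```

```text
[-46.6  -2.8 134.9  63.1  45.9 -20.4]
target [ 523.49232811 -140.37701948   12.56497116] now [ 523.28488518 -138.97815068   11.87626634] rotdiff [-0.001  0.001 -0.002]
max 1.4 0.1284061356635234 end [ 523.5 -140.4   12.6] err 0.013262332567226198
[[0.3,1.4,-0.7,-0.001,0.001,-0.002,0]]
```

apply_moves:
  targets:
    - [0,1.5,-0.5,0,0,0,1]
    - [0,0,0,0,0,0,1]
    - [0,0,0,0,0,0,1]
    - [0,0,0,0,0,0,1]
    - [0,0,0,0,0,0,1]
    - [0,0,0,0,0,0,1]
  force: 60

```text
time: 4.28
tool_pos: [524.7, -143.3, 14.7]
tcp_rot: [179.8, -45.1, 18.2]
ft_force: [-6.4, -0.5, 9.0]
finger_gap: 27.1
grip_force: 59.7
```

```bash
cat >> plan.py <<'E'
def hold(S,which,R0,p0):  # stamp origin in tool axes at the grasp, lateral centred by the pads
    v=R0.inv().apply(S[0]-p0); print("lateral before centring",v[1].round(1)); v[1]=0; return v
def place(o,which,v,th=45):
    R,_=pose(up(o),which,th=th); return R,o-R.apply(v)
E
python3 - <<'E'
from plan import *
R0,p0=now(); v=hold(SB,"b",R0,p0); print("v",v.round(2))
R1,p1=rows(R0,p0+60*Z+20*az(0),3,1,R0,p0)
Rv=tool(az(-85),-Z)
R2,p2=rows(Rv,np.array([560,0,300.]),8,1,R1,p1)
Rf,pf=place(BA+70*Z,"b",v); print(pf)
R3,p3=rows(Rf,pf,8,1,R2,p2)
np.savez("vb.npz",v=v)
E
```

```text
lateral before centring -3.3
v [40.74  0.   30.48]
max 19.0 0.0 end [ 544.6 -143.3   74.7] err 0.0
[[19,2,-10,0,0,0,1],[18,2,-9,0,0,0,1],[18.9,2.3,-9.9,0,0,0,1]]
max 28.0 5.861138961515118 end [560.  -0. 300.] err 0.09444096770810112
[[25,-16,-15,-0.011,-0.098,0.027,1],[23,-17,-17,-0.011,-0.098,0.027,1],[21,-17,-20,-0.011,-0.098,0.027,1],[19,-18,-21,-0.011,-0.098,0.027,1],[15,-18,-24,-0.011,-0.098,0.027,1],[13,-18,-25,-0.011,-0.098,0.027,1],[10,-18,-26,-0.011,-0.098,0.027,1],[6.8,-17.4,-28,-0.011,-0.098,0.027,1]]
[580.93672063 154.38165863 125.35974183]
max 22.0 5.858554015718726 end [581.  154.4 125.3] err 0.2565939498758057
[[4,-19,22,0.012,-0.098,0.028,1],[6,-19,21,0.012,-0.098,0.028,1],[8,-19,21,0.012,-0.098,0.028,1],[9,-19,21,0.012,-0.098,0.028,1],[10,-18,20,0.012,-0.098,0.028,1],[12,-19,19,0.012,-0.098,0.028,1],[13,-19,18,0.012,-0.098,0.028,1],[14.4,-19.5,16.5,0.012,-0.098,0.028,1]]
```

apply_moves:
  targets:
    - [19,2,-10,0,0,0,1]
    - [18,2,-9,0,0,0,1]
    - [19,2.5,-10,0,0,0,1]
    - [25,-16,-15,-0.011,-0.098,0.027,1]
    - [23,-17,-17,-0.011,-0.098,0.027,1]
    - [21,-17,-20,-0.011,-0.098,0.027,1]
    - [19,-18,-21,-0.011,-0.098,0.027,1]
    - [15,-18,-24,-0.011,-0.098,0.027,1]
    - [13,-18,-25,-0.011,-0.098,0.027,1]
    - [10,-18,-26,-0.011,-0.098,0.027,1]
    - [7,-17.5,-28,-0.011,-0.098,0.027,1]
    - [0,0,0,0,0,0,1]

```text
time: 5.78
tool_pos: [556.4, -2.9, 294.7]
tcp_rot: [-179.7, -1.3, 5.8]
ft_force: [-0.5, 0.1, -3.5]
finger_gap: 27.4
grip_force: 59.6
```

```bash
python3 - <<'E'
from plan import *
print(sensors.sense()["joint_pos"].round(1)); R0,p0=now(); print(p0,R0.as_matrix().round(2))
v=np.load("vb.npz")["v"]
Rf,pf=place(BA+70*Z,"b",v); print(pf)
rows(Rf,pf,9,1)
E
```

```text
[-6.  -1.5 88.   0.6 92.4 78.2]
[556.40792241  -2.91069031 294.73672963] [[ 0.99  0.1   0.02]
 [ 0.1  -0.99  0.01]
 [ 0.02 -0.01 -1.  ]]
[580.93672063 154.38165863 125.35974183]
max 19.0 5.358729786098838 end [581.  154.4 125.4] err 0.2651946998422338
[[4,-17,19,0.01,-0.089,0.027,1],[5,-17,19,0.01,-0.089,0.027,1],[7,-17,18,0.01,-0.089,0.027,1],[8,-17,18,0.01,-0.089,0.027,1],[8,-17,18,0.01,-0.089,0.027,1],[10,-17,16,0.01,-0.089,0.027,1],[11,-17,16,0.01,-0.089,0.027,1],[12,-17,15,0.01,-0.089,0.027,1],[12.4,-17.7,14.6,0.01,-0.089,0.027,1]]
```

apply_moves:
  targets:
    - [4,-17,19,0.01,-0.089,0.027,1]
    - [5,-17,19,0.01,-0.089,0.027,1]
    - [7,-17,18,0.01,-0.089,0.027,1]
    - [8,-17,18,0.01,-0.089,0.027,1]
    - [8,-17,18,0.01,-0.089,0.027,1]
    - [10,-17,16,0.01,-0.089,0.027,1]
    - [11,-17,16,0.01,-0.089,0.027,1]
    - [12,-17,15,0.01,-0.089,0.027,1]
    - [12.5,-17.5,14.5,0.01,-0.089,0.027,1]
    - [0,0,0,0,0,0,1]
    - [0,0,0,0,0,0,1]

```text
time: 7.15
tool_pos: [579.5, 152.0, 123.5]
tcp_rot: [180.0, 45.0, -8.8]
ft_force: [0.6, 0.8, -1.8]
finger_gap: 27.5
grip_force: 59.6
```

```bash
python3 - <<'E'
from plan import *
print(sensors.sense()["joint_pos"].round(1)); R0,p0=now(); v=np.load("vb.npz")["v"]
Rf,pf=place(BA+70*Z,"b",v); print(pf,p0,(R0.inv()*Rf).as_rotvec().round(3))
o=p0+R0.apply(v); M=R0.as_matrix(); x=-M[:,1]; th=np.radians(45); y=(M[:,2]*np.cos(th)-M[:,0]*np.sin(th)); z=np.cross(x,y); print("z axis",z.round(3),"o",o.round(1),"x",x.round(3))
T=[o+38*x+22*y,o+38*x-22*y,o-38*x-22*y,o-38*x+22*y]
im={}
for n in("side","top","wrist"):
    c=optics.get_calibration(n); im[n]=optics.snapshot(n)
    print(n,"stamp pts o,top,tab,lowcorners",px(c,[o,o+106*z,o+50*x+10*z,*T]).round(0).tolist()); 
    print("  c: tab, base corner", px(c,[TC+5*Z+50*az(TR)+10*Z, BA, BA+106*Z]).round(0).tolist())
q=px(optics.get_calibration("side"),[o])[0].astype(int); 
cr=im["side"][q[1]-70:q[1]+60,q[0]-80:q[0]+80]; print("crop origin",q-[80,70])
tp=im["top"]; q2=px(optics.get_calibration("top"),[o])[0].astype(int); cr2=tp[q2[1]-65:q2[1]+65,q2[0]-80:q2[0]+80]; print(q2-[80,65])
k=np.hstack([cv2.resize(cr,(400,325)),cv2.resize(cr2,(400,325))]); cv2.imwrite("pics/b_st.png",k[:,:,::-1]); cv2.imwrite("pics/w2.png",im["wrist"][:,:,::-1])
E
```

```text
[  4.2  55.2  43.7  11.1 124.8 105.7]
[580.93672063 154.38165863 125.35974183] [579.45696971 151.99912489 123.51041982] [-0.005 -0.001 -0.005]
z axis [-0.001  0.     1.   ] o [586.7 150.9  73.2] x [ 0.152  0.988 -0.   ]
side stamp pts o,top,tab,lowcorners [[258.0, 161.0], [256.0, 137.0], [253.0, 150.0], [249.0, 155.0], [260.0, 152.0], [267.0, 166.0], [255.0, 169.0]]
  c: tab, base corner [[247.0, 147.0], [258.0, 174.0], [257.0, 152.0]]
top stamp pts o,top,tab,lowcorners [[211.0, 209.0], [204.0, 200.0], [193.0, 207.0], [197.0, 215.0], [198.0, 201.0], [224.0, 202.0], [223.0, 216.0]]
  c: tab, base corner [[165.0, 211.0], [213.0, 213.0], [208.0, 205.0]]
wrist stamp pts o,top,tab,lowcorners [[282.0, 173.0], [282.0, 398.0], [186.0, 189.0], [218.0, 194.0], [203.0, 147.0], [362.0, 148.0], [347.0, 194.0]]
  c: tab, base corner [[50.0, 99.0], [278.0, 82.0], [277.0, 238.0]]
crop origin [177  90]
[130 143]
```

View pics/b_st.png

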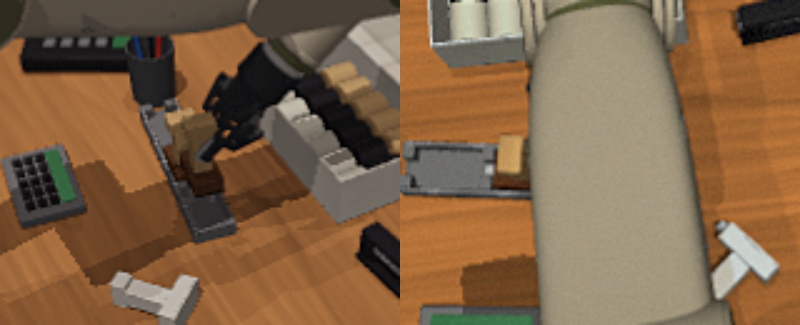

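View pics/w2.png

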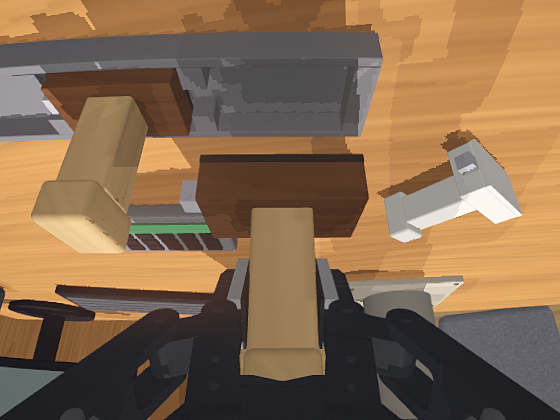

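Stamp_b hangs upright over bay_a, tab left at (188,195) matching stamp_c's (tab at (48,95)); rubber edge spans (200..364, 155), about 8 px below prediction. Checking tray corners in the same view.

```bash
python3 - <<'E'
from plan import *
c=optics.get_calibration("wrist"); x=az(TR); y=az(TR+90)
print("outer -x end, +y/-y top, bottom:",px(c,[TC-152.5*x+32*y+22*Z,TC-152.5*x-32*y+22*Z,TC-152.5*x+32*y,TC-152.5*x-32*y]).round().tolist())
print("bay_a floor -x end +y,-y; +x end",px(c,[BA-41.5*x+26*y,BA-41.5*x-26*y,BA+41.5*x+26*y,BA+41.5*x-26*y]).round().tolist())
print("bay top -x end",px(c,[BA-41.5*x+26*y+17*Z,BA-41.5*x-26*y+17*Z]).round().tolist())
im=cv2.imread("pics/w2.png"); cv2.imwrite("pics/w2c.png",cv2.resize(im[20:250,150:400],None,fx=2.6,fy=2.6,interpolation=cv2.INTER_CUBIC))
o=TC+5*Z; print("stamp_c o, -38x-22y,+24z",px(c,[o-38*x-22*y+24*Z,o-38*x+22*y+24*Z,o-38*x-22*y]).round().tolist())
E
```

```text
outer -x end, +y/-y top, bottom: [[360.0, 136.0], [383.0, 57.0], [356.0, 112.0], [377.0, 32.0]]
bay_a floor -x end +y,-y; +x end [[339.0, 112.0], [351.0, 46.0], [220.0, 112.0], [205.0, 47.0]]
bay top -x end [[341.0, 130.0], [354.0, 66.0]]
stamp_c o, -38x-22y,+24z [[169.0, 82.0], [189.0, 135.0], [177.0, 54.0]]
```

View pics/w2c.png

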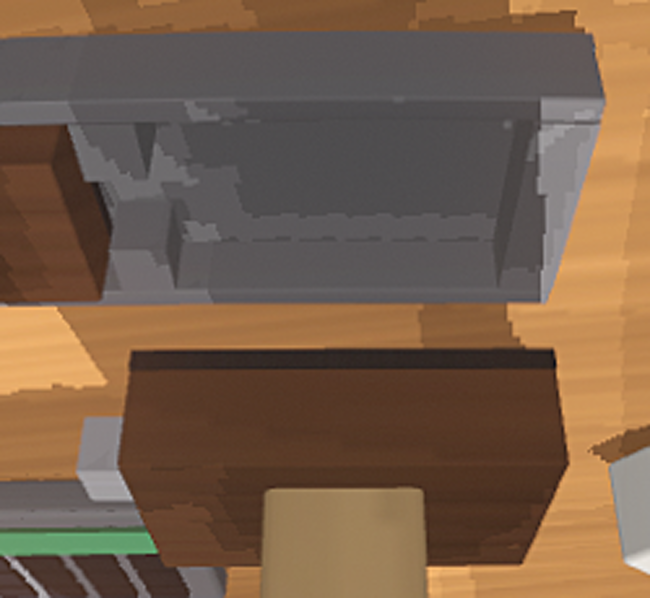

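```bash
python3 - <<'E'
from plan import *
from scipy.optimize import least_squares
c=optics.get_calibration("wrist"); R0,p0=now(); v=np.load("vb.npz")["v"]; o=p0+R0.apply(v)
x=-R0.as_matrix()[:,1]; z=Z; y=np.cross(z,x)
obs=np.array([[200.8,155.4],[363.5,155.4],[195.4,198.8],[368.5,198.8],[211.5,237.3],[352,237.3]])
loc=np.array([[38,-22,0],[-38,-22,0],[38,-22,24],[-38,-22,24],[38,22,24],[-38,22,24]])
B=np.c_[x,y,z]
f=lambda q:(px(c,o+q[:3]+ (B@Ro.from_rotvec([q[3],q[4],q[5]]).as_matrix()@loc.T).T)-obs).ravel()
s=least_squares(f,np.zeros(6)); print("6dof world",s.x[:3].round(1),"rot",s.x[3:].round(3),"res",np.abs(s.fun).max())
s=least_squares(lambda t:f(np.r_[t,0,0,0]),np.zeros(3)); print("world off",s.x.round(1),"stamp",(B.T@s.x).round(1),"res",np.abs(s.fun).max())
E
```

```text
6dof world [-0.8 -0.1  1.4] rot [-0.012 -0.003 -0.003] res 1.4984494067826404
world off [-1.1 -0.1  1.4] stamp [-0.3  1.   1.4] res 1.5931719671788755
```

```bash
python3 - <<'E'
from plan import *
R0,p0=now(); v=np.load("vb.npz")["v"]; o=p0+R0.apply(v)+[-1.1,-.1,1.4]; v=R0.inv().apply(o-p0); np.savez("vb.npz",v=v)
Rf,pf=place(BA+22*Z,"b",v); R1,p1=rows(Rf,pf,6,1)
rows(R1,p1-21*Z,10,1,R1,p1)
E
```

```text
max 6.5 0.08393264781041902 end [582.1 154.5  76. ] err 0.1064601445127194
[[6,-0,6,-0.001,-0.001,-0.001,1],[6,-1,6,-0.001,-0.001,-0.001,1],[6,-0,6,-0.001,-0.001,-0.001,1],[6,-1,6,-0.001,-0.001,-0.001,1],[6,0,5,-0.001,-0.001,-0.001,1],[6.5,-0.3,6.2,-0.001,-0.001,-0.001,1]]
max 2.0 0.0 end [582.1 154.5  55. ] err 0.0
[[1,0,1,0,0,0,1],[2,0,2,0,0,0,1],[1,0,1,0,0,0,1],[2,0,2,0,0,0,1],[1,0,1,0,0,0,1],[2,0,2,0,0,0,1],[1,0,1,0,0,0,1],[2,0,2,0,0,0,1],[1,0,1,0,0,0,1],[1.9,0,1.8,0,0,0,1]]
```

apply_moves:
  targets:
    - [6,0,6,-0.001,-0.001,-0.001,1]
    - [6,-1,6,-0.001,-0.001,-0.001,1]
    - [6,0,6,-0.001,-0.001,-0.001,1]
    - [6,-1,6,-0.001,-0.001,-0.001,1]
    - [6,0,5,-0.001,-0.001,-0.001,1]
    - [6.5,-0.5,6,-0.001,-0.001,-0.001,1]
    - [0,0,0,0,0,0,1]

```text
time: 8.18
tool_pos: [580.0, 155.2, 71.7]
tcp_rot: [179.9, 45.5, -8.3]
ft_force: [1.5, 1.1, -2.3]
finger_gap: 27.8
grip_force: 59.7
```

```bash
python3 - <<'E'
from plan import *
v=np.load("vb.npz")["v"]; R0,p0=now(); print("o rel bay",(p0+R0.apply(v)-BA).round(1)); Rf,pf=place(BA+4*Z,"b",v); print((R0.inv()*Rf).as_rotvec().round(3)); rows(Rf,pf,8,1)
E
```

```text
o rel bay [-2.4  0.8 17.7]
[0.002 0.009 0.001]
max 2.0 0.06554076775860901 end [582.  154.5  58. ] err 0.14590887777424244
[[1,0,1,0,0.001,0,1],[2,0,1,0,0.001,0,1],[1,0,1,0,0.001,0,1],[2,0,1,0,0.001,0,1],[1,0,1,0,0.001,0,1],[1,0,1,0,0.001,0,1],[2,0,1,0,0.001,0,1],[1.2,0.4,1.2,0,0.001,0,1]]
```

apply_moves:
  targets:
    - [2,0,-1.5,0,0.008,0,1]
    - [1,0,1,0,0,0,1]
    - [1,0.5,1,0,0,0,1]
    - [1.5,0,1.5,0,0,0,1]
    - [1,0,1,0,0,0,1]
    - [1.5,0,1.5,0,0,0,1]
    - [1.5,0,1.5,0,0,0,1]
    - [0,0,0,0,0,0,1]

```text
time: 9.18
tool_pos: [582.8, 154.4, 61.7]
tcp_rot: [179.9, 45.0, -8.3]
ft_force: [0.6, -0.5, -3.1]
finger_gap: 27.1
grip_force: 59.7
```

```bash
cat > st.py <<'E'
import sys
from plan import *
w,B=sys.argv[1],{"A":BA,"B":BB}[sys.argv[2]]
v=np.load(f"v{w}.npz")["v"]; R0,p0=now(); s=sensors.sense(); Rf,pf=place(B,w,v)
print("o rel bay",(p0+R0.apply(v)-B).round(1),"rot",(R0.inv()*Rf).as_rotvec().round(3),"tool shift",R0.inv().apply(pf-p0).round(1),"ft",s["ft_force"].round(1),s["wrist_torque"].round(2))
E
python3 st.py b A
```

```text
o rel bay [ 0.8 -0.1  7.7] rot [ 0.002 -0.001  0.001] tool shift [ 4.9 -0.   6. ] ft [ 0.6 -0.5 -3.1] [-0.07 -0.68 -0.02]
```

Below wall height, no contact. Lower on.

apply_moves:
  targets:
    - [1,0,1.5,0,0,0,1]
    - [1,0,1,0,0,0,1]
    - [1,0,1,0,0,0,1]
    - [1,0,1,0,0,0,1]
    - [0.5,0,0.5,0,0,0,1]
    - [0,0,0,0,0,0,1]

```text
time: 9.93
tool_pos: [582.6, 154.4, 55.2]
tcp_rot: [179.9, 44.9, -8.3]
ft_force: [0.2, -0.0, -2.5]
finger_gap: 26.7
grip_force: 59.7
```

```bash
python3 st.py b A
```

```text
o rel bay [ 0.6 -0.1  1.2] rot [ 0.002 -0.001  0.001] tool shift [ 0.4 -0.   1.3] ft [ 0.2 -0.  -2.5] [-0.1  -0.66 -0.04]
```

apply_moves:
  targets:
    - [0.7,0,0.7,0,0,0,1]
    - [0.7,0,0.7,0,0,0,1]
    - [0,0,0,0,0,0,1]

```text
time: 10.3
tool_pos: [582.8, 154.5, 54.3]
tcp_rot: [180.0, 44.9, -8.2]
ft_force: [0.3, 0.1, 5.5]
finger_gap: 27.4
grip_force: 60.3
```

```bash
python3 st.py b A
```

```text
o rel bay [ 0.9 -0.   0.4] rot [ 0.002 -0.001  0.001] tool shift [-0.3  0.1  0.8] ft [0.3 0.1 5.5] [-0.16  0.35  0.01]
```

apply_moves:
  targets:
    - [0,0,0,0,0,0,0.3]
    - [0,0,0,0,0,0,0.3]
    - [0,0,0,0,0,0,0.3]
    - [0,0,0,0,0,0,0.3]

```text
time: 10.8
tool_pos: [582.6, 154.4, 53.1]
tcp_rot: [179.9, 45.0, -8.3]
ft_force: [-0.2, -1.0, 0.4]
finger_gap: 59.5
grip_force: 0.0
```

apply_moves:
  targets:
    - [0,0,-10,0,0,0,0.3]
    - [0,0,-20,0,0,0,0.3]
    - [0,0,-30,0,0,0,0.3]
    - [0,0,-40,0,0,0,0.3]
    - [0,0,-40,0,0,0,0.3]
    - [0,0,0,0,0,0,0]

```text
time: 11.55
tool_pos: [660.4, 138.6, 142.2]
tcp_rot: [180.0, 45.1, -8.5]
ft_force: [0.3, 0.5, -2.8]
finger_gap: 76.4
grip_force: 0.0
```

```bash
python3 - <<'E'
from plan import *
print(sensors.sense()["joint_pos"].round(1)); R0,p0=now()
c=optics.get_calibration("wrist"); im=optics.snapshot("wrist"); cv2.imwrite("pics/w3.png",im[:,:,::-1])
x=az(TR);y=az(TR+90); print(px(c,[BA+106*Z,BA+50*x+10*Z,BA-38*x-22*y+24*Z,BA-38*x-22*y]).round().tolist())
R1,p1=rows(tool(az(-95),-Z),np.array([520,-150,260.]),12,0)
R,p=pose(SA,"a",back=60); print(p)
R2,p2=rows(R,p,8,0,R1,p1)
E
```

```text
[  3.1  80.1   1.6  13.3 142.  108.8]
[[276.0, 261.0], [218.0, 152.0], [326.0, 150.0], [324.0, 126.0]]
max 26.0 3.731956419016603 end [ 520. -150.  260.] err 0.21367562060973702
[[-13,26,-1,-0.002,0.065,-0.005,0],[-12,25,-2,-0.002,0.065,-0.005,0],[-13,25,-3,-0.002,0.065,-0.005,0],[-12,26,-3,-0.002,0.065,-0.005,0],[-13,25,-4,-0.002,0.065,-0.005,0],[-12,25,-5,-0.002,0.065,-0.005,0],[-12,26,-6,-0.002,0.065,-0.005,0],[-12,25,-6,-0.002,0.065,-0.005,0],[-11,25,-8,-0.002,0.065,-0.005,0],[-12,25,-7,-0.002,0.065,-0.005,0],[-10,25,-9,-0.002,0.065,-0.005,0],[-10.5,25.1,-9,-0.002,0.065,-0.005,0]]
[ 442.18989181 -319.03122144   54.99137803]
max 26.0 5.736888078372178 end [ 442.2 -319.    55. ] err 0.28036115383641125
[[-8,22,26,-0.008,0.098,0.019,0],[-10,22,24,-0.008,0.098,0.019,0],[-12,22,24,-0.008,0.098,0.019,0],[-14,22,23,-0.008,0.098,0.019,0],[-15,22,22,-0.008,0.098,0.019,0],[-18,22,20,-0.008,0.098,0.019,0],[-18,22,19,-0.008,0.098,0.019,0],[-20.4,23,16.5,-0.008,0.098,0.019,0]]
```

View pics/w3.png

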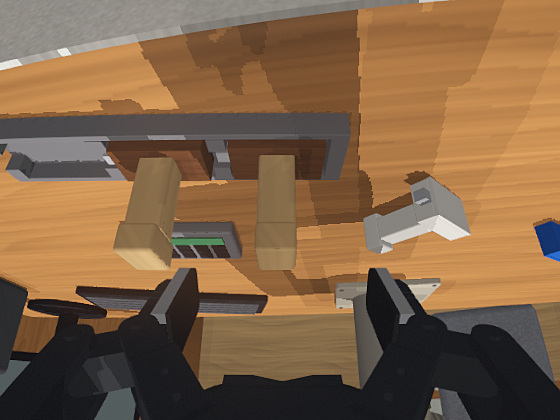

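Stamp_b stands in bay_a (handle (275,210), matching stamp_c at (150,210)), released. On to stamp_a.

apply_moves:
  targets:
    - [-13,26,-1,-0.002,0.065,-0.005,0]
    - [-12,25,-2,-0.002,0.065,-0.005,0]
    - [-13,25,-3,-0.002,0.065,-0.005,0]
    - [-12,26,-3,-0.002,0.065,-0.005,0]
    - [-13,25,-4,-0.002,0.065,-0.005,0]
    - [-12,25,-5,-0.002,0.065,-0.005,0]
    - [-12,26,-6,-0.002,0.065,-0.005,0]
    - [-12,25,-6,-0.002,0.065,-0.005,0]
    - [-11,25,-8,-0.002,0.065,-0.005,0]
    - [-12,25,-7,-0.002,0.065,-0.005,0]
    - [-10,25,-9,-0.002,0.065,-0.005,0]
    - [-10.5,25,-9,-0.002,0.065,-0.005,0]

```text
time: 13.1
tool_pos: [532.6, -140.3, 265.8]
tcp_rot: [-179.9, 0.6, -5.0]
ft_force: [-0.3, 0.1, 0.8]
finger_gap: 85.6
grip_force: 0.0
```

apply_moves:
  targets:
    - [-8,22,26,-0.008,0.098,0.019,0]
    - [-10,22,24,-0.008,0.098,0.019,0]
    - [-12,22,24,-0.008,0.098,0.019,0]
    - [-14,22,23,-0.008,0.098,0.019,0]
    - [-15,22,22,-0.008,0.098,0.019,0]
    - [-18,22,20,-0.008,0.098,0.019,0]
    - [-18,22,19,-0.008,0.098,0.019,0]
    - [-20,23,16.5,-0.008,0.098,0.019,0]
    - [0,0,0,0,0,0,0]

```text
time: 14.22
tool_pos: [451.0, -302.3, 63.3]
tcp_rot: [-179.8, -42.6, -14.0]
ft_force: [-0.2, -0.7, -0.6]
finger_gap: 85.2
grip_force: 0.0
```

```bash
python3 - <<'E'
from plan import *
print(sensors.sense()["joint_pos"].round(1)); R0,p0=now(); R,p=pose(SA,"a",back=60); print(p,p0,(R0.inv()*R).as_rotvec().round(3))
rows(*pose(SA,"a"),5,0)
c=optics.get_calibration("wrist"); im=optics.snapshot("wrist"); cv2.imwrite("pics/w4.png",im[:,:,::-1])
o,x,y,z=SA; print(px(c,[o+22*Z,o+38*x+22*Z,o-38*x+22*Z,o+z*84+14*Z+14*x,o+z*84+14*Z-14*x,o+z*106+22*Z]).round().tolist())
E
```

```text
[-58.2 -20.4 140.7  50.5  37.9  10.6]
[ 442.18989181 -319.03122144   54.99137803] [ 451.03880862 -302.34777636   63.29319152] [-0.006  0.041  0.004]
max 13.0 0.47742361197041683 end [ 483.3 -329.5   12.6] err 0.11929636097264755
[[-1,4,13,-0.001,0.008,0.001,0],[-2,3,12,-0.001,0.008,0.001,0],[-1,4,13,-0.001,0.008,0.001,0],[-2,4,12,-0.001,0.008,0.001,0],[-1.5,3.6,12.8,-0.001,0.008,0.001,0]]
[[312.0, 147.0], [371.0, 147.0], [252.0, 147.0], [340.0, 280.0], [290.0, 280.0], [318.0, 319.0]]
```

View pics/w4.png

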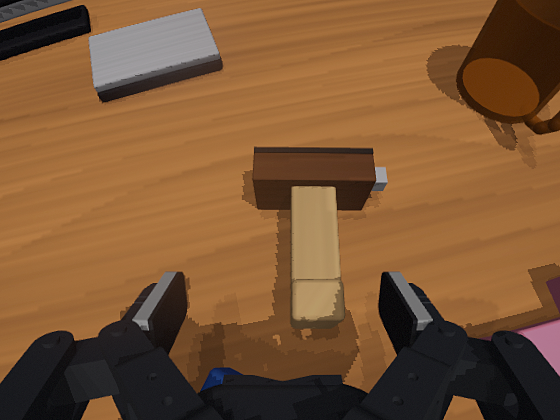

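Stamp_a seen at base edge (254..374,149), tab right (380,178); within 3 px of prediction. Advance and grasp.

apply_moves:
  targets:
    - [-1,4,13,-0.001,0.008,0.001,0]
    - [-2,3,12,-0.001,0.008,0.001,0]
    - [-1,4,13,-0.001,0.008,0.001,0]
    - [-2,4,12,-0.001,0.008,0.001,0]
    - [-1.5,3.5,12.5,-0.001,0.008,0.001,0]
    - [0,0,0,0,0,0,0]

```text
time: 15.02
tool_pos: [486.2, -328.2, 14.6]
tcp_rot: [-179.9, -45.0, -14.1]
ft_force: [0.3, -0.5, -0.4]
finger_gap: 85.4
grip_force: 0.0
```

```bash
python3 - <<'E'
from plan import *
print(sensors.sense()["joint_pos"].round(1)); rows(*pose(SA,"a"),1,0)
E
```

```text
[-56.7  -3.2 134.9  69.1  30.9  -9.1]
max 3.1 0.3092518898483825 end [ 483.4 -329.5   12.6] err 0.029110269453717353
[[-3.1,2,-0.3,-0.005,0,0.003,0]]
```

apply_moves:
  targets:
    - [-2,2,-1,-0.005,0,0.003,0]
    - [0,0,0,0,0,0,1]
    - [0,0,0,0,0,0,1]
    - [0,0,0,0,0,0,1]
    - [0,0,0,0,0,0,1]
    - [0,0,0,0,0,0,1]
    - [0,0,0,0,0,0,1]
  force: 60

```text
time: 15.9
tool_pos: [481.2, -328.8, 11.7]
tcp_rot: [-179.9, -44.9, -14.5]
ft_force: [-4.7, 2.4, 6.4]
finger_gap: 27.2
grip_force: 59.0
```

```bash
python3 - <<'E'
from plan import *
R0,p0=now(); v=hold(SA,"a",R0,p0); print("v",v.round(2)); np.savez("va.npz",v=v)
R1,p1=rows(R0,p0+60*Z+20*az(0),3,1,R0,p0)
# lift, tool down, then half turn about vertical on the way, then tilt out
R2,p2=rows(tool(az(-85),-Z),np.array([520,-230,300.]),9,1,R1,p1)
R3,p3=rows(tool(az(5),-Z),np.array([540,60,310.]),11,1,R2,p2)
R4,p4=rows(tool(az(TR),-Z),np.array([540,330,300.]),10,1,R3,p3)
Rf,pf=place(BB+70*Z,"a",v); print(pf)
R5,p5=rows(Rf,pf,10,1,R4,p4)
E
```

```text
lateral before centring -0.0
v [44.65  0.   29.91]
max 19.1 0.0 end [ 501.3 -328.8   71.7] err 0.0
[[19,-2,-10,0,0,0,1],[18,-1,-9,0,0,0,1],[19.1,-2.1,-9.8,0,0,0,1]]
max 25.1 5.416316685788506 end [ 520. -230.  300.] err 0.2325125169468639
[[17,-11,-18,0.015,-0.086,-0.036,1],[16,-11,-20,0.015,-0.086,-0.036,1],[15,-11,-21,0.015,-0.086,-0.036,1],[14,-10,-22,0.015,-0.086,-0.036,1],[11,-10,-23,0.015,-0.086,-0.036,1],[10,-11,-24,0.015,-0.086,-0.036,1],[9,-10,-24,0.015,-0.086,-0.036,1],[6,-10,-25,0.015,-0.086,-0.036,1],[5.4,-10.9,-25.1,0.015,-0.086,-0.036,1]]
max 26.9 8.168640127254793 end [540.  60. 310.] err 0.3291242371642731
[[4,-26,-1,0,-0,-0.143,1],[8,-25,-1,0,-0,-0.143,1],[11,-24,-1,0,-0,-0.143,1],[15,-22,-0,0,-0,-0.143,1],[18,-20,-1,0,-0,-0.143,1],[20,-17,-1,0,-0,-0.143,1],[22,-14,-1,0,-0,-0.143,1],[25,-10,-1,0,-0,-0.143,1],[25,-7,-1,0,-0,-0.143,1],[26,-3,-0,0,-0,-0.143,1],[26.9,0.1,-1.3,0,-0,-0.143,1]]
max 27.0 7.6377823945319046 end [540. 330. 300.] err 0.24389614828092374
[[27,2,1,0,-0,-0.133,1],[26,6,1,0,-0,-0.133,1],[25,10,1,0,-0,-0.133,1],[24,13,1,0,-0,-0.133,1],[22,16,1,0,-0,-0.133,1],[20,18,1,0,-0,-0.133,1],[17,21,1,0,-0,-0.133,1],[14,23,1,0,-0,-0.133,1],[11,25,2,0,-0,-0.133,1],[7.3,25.6,0.6,0,-0,-0.133,1]]
[626.59477119 343.75871486 127.7201933 ]
max 19.0 4.489701853483585 end [626.6 343.7 127.7] err 0.29847750495849723
[[-8,3,17,0,-0.078,-0,1],[-7,2,18,0,-0.078,-0,1],[-6,3,18,0,-0.078,-0,1],[-4,2,19,0,-0.078,-0,1],[-3,3,19,0,-0.078,-0,1],[-1,3,19,0,-0.078,-0,1],[1,2,19,0,-0.078,-0,1],[2,3,19,0,-0.078,-0,1],[3,2,19,0,-0.078,-0,1],[4.7,3,18.9,0,-0.078,-0,1]]
```

apply_moves:
  targets:
    - [19,-2,-10,0,0,0,1]
    - [18,-1,-9,0,0,0,1]
    - [19,-2,-10,0,0,0,1]
    - [17,-11,-18,0.015,-0.086,-0.036,1]
    - [16,-11,-20,0.015,-0.086,-0.036,1]
    - [15,-11,-21,0.015,-0.086,-0.036,1]
    - [14,-10,-22,0.015,-0.086,-0.036,1]
    - [11,-10,-23,0.015,-0.086,-0.036,1]
    - [10,-11,-24,0.015,-0.086,-0.036,1]
    - [9,-10,-24,0.015,-0.086,-0.036,1]
    - [6,-10,-25,0.015,-0.086,-0.036,1]
    - [5.5,-11,-25,0.015,-0.086,-0.036,1]

```text
time: 17.4
tool_pos: [519.5, -229.3, 299.8]
tcp_rot: [-179.8, 0.1, 5.2]
ft_force: [-0.1, -0.5, -2.1]
finger_gap: 27.6
grip_force: 58.4
```

apply_moves:
  targets:
    - [4,-26,-1,0,0,-0.143,1]
    - [8,-25,-1,0,0,-0.143,1]
    - [11,-24,-1,0,0,-0.143,1]
    - [15,-22,0,0,0,-0.143,1]
    - [18,-20,-1,0,0,-0.143,1]
    - [20,-17,-1,0,0,-0.143,1]
    - [22,-14,-1,0,0,-0.143,1]
    - [25,-10,-1,0,0,-0.143,1]
    - [25,-7,-1,0,0,-0.143,1]
    - [26,-3,0,0,0,-0.143,1]
    - [27,0,-1,0,0,-0.143,1]

```text
time: 18.77
tool_pos: [539.3, 61.1, 308.2]
tcp_rot: [-180.0, -0.1, 95.5]
ft_force: [1.0, 0.1, -2.8]
finger_gap: 27.4
grip_force: 58.6
```

apply_moves:
  targets:
    - [27,2,1,0,0,-0.133,1]
    - [26,6,1,0,0,-0.133,1]
    - [25,10,1,0,0,-0.133,1]
    - [24,13,1,0,0,-0.133,1]
    - [22,16,1,0,0,-0.133,1]
    - [20,18,1,0,0,-0.133,1]
    - [17,21,1,0,0,-0.133,1]
    - [14,23,1,0,0,-0.133,1]
    - [11,25,2,0,0,-0.133,1]
    - [7,25.5,0.5,0,0,-0.133,1]
    - [0,0,0,0,0,0,1]

```text
time: 20.15
tool_pos: [539.1, 331.5, 297.9]
tcp_rot: [179.9, -0.1, 171.6]
ft_force: [-0.6, 0.1, -2.7]
finger_gap: 27.3
grip_force: 58.7
```

```bash
python3 - <<'E'
from plan import *
print(sensors.sense()["joint_pos"].round(1)); R0,p0=now(); print(p0); v=np.load("va.npz")["v"]
Rf,pf=place(BB+80*Z,"a",v); rows(Rf,pf,10,1)
E
```

```text
[ 26.9  11.6  73.8   0.1  94.6 -54.7]
[539.05357189 331.53167557 297.90800966]
max 19.0 4.505564126418346 end [626.6 343.8 137.8] err 0.22871121844864528
[[-8,2,16,0,-0.079,-0,1],[-8,3,17,0,-0.079,-0,1],[-6,2,17,0,-0.079,-0,1],[-4,3,17,0,-0.079,-0,1],[-3,2,18,0,-0.079,-0,1],[-2,3,18,0,-0.079,-0,1],[-0,2,18,0,-0.079,-0,1],[1,3,19,0,-0.079,-0,1],[3,2,17,0,-0.079,-0,1],[3.7,2.6,18.1,0,-0.079,-0,1]]
```

apply_moves:
  targets:
    - [-8,2,16,0,-0.079,0,1]
    - [-8,3,17,0,-0.079,0,1]
    - [-6,2,17,0,-0.079,0,1]
    - [-4,3,17,0,-0.079,0,1]
    - [-3,2,18,0,-0.079,0,1]
    - [-2,3,18,0,-0.079,0,1]
    - [0,2,18,0,-0.079,0,1]
    - [1,3,19,0,-0.079,0,1]
    - [3,2,17,0,-0.079,0,1]
    - [3.5,2.5,18,0,-0.079,0,1]
    - [0,0,0,0,0,0,1]
    - [0,0,0,0,0,0,1]

```text
time: 21.65
tool_pos: [628.2, 341.8, 140.5]
tcp_rot: [179.7, 45.3, 171.2]
ft_force: [0.1, -0.3, -1.5]
finger_gap: 27.3
grip_force: 58.7
```

```bash
python3 st.py a B; python3 - <<'E'
from plan import *
print(sensors.sense()["joint_pos"].round(1)); R0,p0=now(); v=np.load("va.npz")["v"]; o=p0+R0.apply(v)
c=optics.get_calibration("wrist"); im=optics.snapshot("wrist"); cv2.imwrite("pics/w5.png",cv2.resize(im,(800,600),interpolation=cv2.INTER_CUBIC)[:,:,::-1])
x=R0.as_matrix()[:,1]; y=np.cross(Z,x); L=[(38,22,0),(-38,22,0),(38,22,24),(-38,22,24),(38,-22,24),(-38,-22,24)]
print(np.array([px(c,[o+a*x+b*y+h*Z])[0] for a,b,h in L]).round(1).tolist())
x=az(TR);y=az(TR+90); print("tray +x end -y/+y top",px(c,[TC+152.5*x-32*y+22*Z,TC+152.5*x+32*y+22*Z,BB-41.5*x-26*y+17*Z,BB-41.5*x+26*y+17*Z]).round().tolist())
E
```

```text
o rel bay [ 1.9 -1.8 82.8] rot [-0.001  0.005 -0.005] tool shift [60.2  1.4 56.9] ft [ 0.1 -0.3 -1.5] [ 0.16  0.64 -0.01]
[ 40.1   8.  106.6 -50.2  43.8 -10.4]
[[364.9, 142.4], [201.1, 142.5], [371.6, 186.7], [195.0, 186.9], [352.6, 228.4], [213.5, 228.6]]
tray +x end -y/+y top [[365.0, 114.0], [389.0, 31.0], [223.0, 109.0], [209.0, 41.0]]
```

View pics/w5.png

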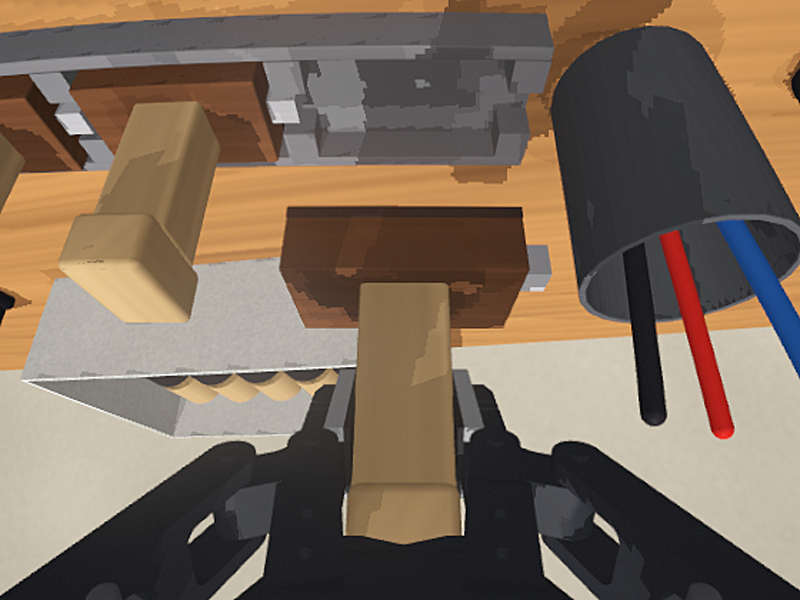

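Stamp_a is upright over bay_b, tab right towards the open notch and pen cup; corners (201,146)/(365,146) agree with prediction to 1–3 px, tray edges too. Descend.

```bash
python3 - <<'E'
from plan import *
v=np.load("va.npz")["v"]; Rf,pf=place(BB+22*Z,"a",v); rows(Rf,pf,8,1)
E
```

```text
max 6.0 0.06132639233842954 end [626.6 343.8  79.7] err 0.1593164398338221
[[6,0,5,0,0.001,-0.001,1],[5,0,5,0,0.001,-0.001,1],[6,0,6,0,0.001,-0.001,1],[6,1,5,0,0.001,-0.001,1],[6,-0,5,0,0.001,-0.001,1],[5,-0,5,0,0.001,-0.001,1],[6,-0,6,0,0.001,-0.001,1],[5.6,0.1,5,0,0.001,-0.001,1]]
```

apply_moves:
  targets:
    - [6,0,5,0,0.001,-0.001,1]
    - [5,0,5,0,0.001,-0.001,1]
    - [6,0.5,6,0,0.001,-0.001,1]
    - [6,0.5,5,0,0.001,-0.001,1]
    - [6,0,5,0,0.001,-0.001,1]
    - [5,0,5,0,0.001,-0.001,1]
    - [6,0,6,0,0.001,-0.001,1]
    - [5.5,0,5,0,0.001,-0.001,1]
    - [0,0,0,0,0,0,1]

```text
time: 22.82
tool_pos: [625.4, 343.1, 76.8]
tcp_rot: [-179.7, 44.8, 172.0]
ft_force: [0.1, -0.4, -3.5]
finger_gap: 27.4
grip_force: 58.8
```

```bash
python3 st.py a B
```

```text
o rel bay [-1.4 -0.9 19.1] rot [-0.001 -0.003  0.005] tool shift [12.7  0.9 14.3] ft [ 0.1 -0.4 -3.5] [ 0.09  0.66 -0.02]
```

apply_moves:
  targets:
    - [0,0.5,1.5,0,-0.003,0.005,1]
    - [1.5,0.5,1.5,0,0,0,1]
    - [1.5,0,1.5,0,0,0,1]
    - [1.5,0,1.5,0,0,0,1]
    - [1.5,0,1.5,0,0,0,1]
    - [1.5,0,1.5,0,0,0,1]
    - [0,0,0,0,0,0,1]

```text
time: 23.7
tool_pos: [626.9, 344.2, 66.0]
tcp_rot: [180.0, 45.0, 171.6]
ft_force: [-0.4, -0.6, -2.4]
finger_gap: 27.2
grip_force: 58.8
```

```bash
python3 st.py a B
```

```text
o rel bay [0.3 0.5 8.2] rot [-0.     0.001 -0.001] tool shift [ 6.  -0.5  5.7] ft [-0.4 -0.6 -2.4] [0.12 0.62 0.02]
```

apply_moves:
  targets:
    - [1.5,0,1.5,0,0,0,1]
    - [1.5,0,1.5,0,0,0,1]
    - [1,0,1,0,0,0,1]
    - [1,0,1,0,0,0,1]
    - [0,0,0,0,0,0,1]

```text
time: 24.32
tool_pos: [627.0, 344.3, 59.1]
tcp_rot: [180.0, 45.1, 171.6]
ft_force: [-0.6, 0.4, -2.9]
finger_gap: 27.5
grip_force: 58.8
```

```bash
python3 st.py a B
```

```text
o rel bay [0.4 0.6 1.4] rot [-0.     0.001 -0.001] tool shift [ 1.2 -0.6  0.8] ft [-0.6  0.4 -2.9] [0.1  0.63 0.02]
```

apply_moves:
  targets:
    - [0.7,0,0.7,0,0,0,1]
    - [0.7,0,0.7,0,0,0,1]
    - [0,0,0,0,0,0,1]

```text
time: 24.7
tool_pos: [627.3, 344.6, 57.7]
tcp_rot: [179.9, 45.1, 171.6]
ft_force: [-0.8, 0.6, -0.5]
finger_gap: 27.1
grip_force: 59.1
```

```bash
python3 st.py a B
```

```text
o rel bay [ 0.7  0.8 -0.1] rot [ 0.     0.002 -0.001] tool shift [ 0.3 -0.9 -0.4] ft [-0.8  0.6 -0.5] [-0.07  0.45 -0.02]
```

Contact starting; a touch more, then release and back off.

apply_moves:
  targets:
    - [0.5,0,0.5,0,0,0,1]
    - [0,0,0,0,0,0,1]

```text
time: 24.95
tool_pos: [627.5, 344.6, 57.6]
tcp_rot: [179.9, 45.1, 171.6]
ft_force: [-3.8, -1.1, 5.1]
finger_gap: 27.2
grip_force: 59.8
```

apply_moves:
  targets:
    - [0,0,0,0,0,0,0.4]
    - [0,0,0,0,0,0,0.4]
    - [0,0,0,0,0,0,0.4]
    - [0,0,0,0,0,0,0.4]

```text
time: 25.45
tool_pos: [627.0, 344.4, 56.5]
tcp_rot: [180.0, 45.1, 171.6]
ft_force: [-0.4, 0.3, 0.7]
finger_gap: 51.0
grip_force: 0.0
```

apply_moves:
  targets:
    - [0,0,-10,0,0,0,0.4]
    - [0,0,-20,0,0,0,0.4]
    - [0,0,-30,0,0,0,0.4]
    - [0,0,-40,0,0,0,0.4]
    - [0,0,-40,0,0,0,0.4]
    - [0,0,0,0,0,0,0.4]
    - [0,0,0,0,0,0,0.4]

```text
time: 26.32
tool_pos: [528.9, 358.9, 155.5]
tcp_rot: [179.9, 45.1, 171.6]
ft_force: [-0.3, 0.3, -0.3]
finger_gap: 51.1
grip_force: 0.0
```

```bash
python3 - <<'E'
from plan import *
c=optics.get_calibration("wrist"); im=optics.snapshot("wrist"); s=optics.snapshot("side"); cs=optics.get_calibration("side")
x=az(TR);y=az(TR+90)
for B in(BB,TC+5*Z,BA): print(px(c,[B+106*Z,B+38*x+22*y+24*Z,B-38*x+22*y+24*Z]).round().tolist(),px(cs,[B+106*Z]).round().tolist())
cr=cv2.resize(s[90:200,190:310],(400,367),interpolation=cv2.INTER_CUBIC); k=np.hstack([cv2.resize(im,(400,300)),np.zeros((300,1,3),np.uint8)]); 
out=np.zeros((367,800,3),np.uint8); out[:300,:400]=cv2.resize(im,(400,300)); out[:,400:]=cr; cv2.imwrite("pics/end.png",out[:,:,::-1])
E
```

```text
[[282.0, 251.0], [327.0, 147.0], [235.0, 148.0]] [[242.0, 120.0]]
[[157.0, 251.0], [210.0, 148.0], [120.0, 149.0]] [[249.0, 135.0]]
[[40.0, 250.0], [97.0, 149.0], [15.0, 151.0]] [[257.0, 152.0]]
```

View pics/end.png

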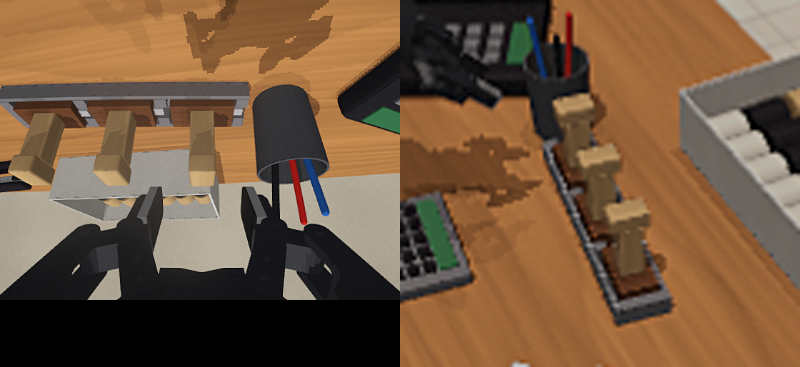

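All three stamps stand in the tray in a row: tabs in the notches, tops in line at (573,105), (597,158), (627,215), and the gripper is clear. Handing in.

```bash
python3 -c "
from bench import r
print(r.hand_in())"
```

```text
the job is handed in; nothing more can be done
None
```

I handed the job in at about 26 s. Stamp_b stands in the -x end bay and stamp_a in the +x end bay, both upright with their tabs in the notches. In the last pictures stamp_c and the pen cup look undisturbed and the gripper touches nothing, but the hand-in gave no verdict.

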